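# Lower and lock the probe column of a dry-block heater

## Robot

A 6-joint arm with a two-finger parallel gripper is mounted at the origin on the work surface. World frame = base frame: x ahead of the robot, y to its left, z up, the work surface at z = 0. Lengths are in m, angles in rad, forces in N, time in s.
With the tool pointing down it reaches from about 0.275 to 0.875 m from the base axis. Payload 12.5 kg.
Tool frame: the origin (TCP) lies on the centre line of the jaws, within the pads' length; the fingertips stand r.finger_overhang ahead of it and the grasp point (between the pads) lies 3 mm ahead of it (r.finger_overhang is the distance from the TCP to the fingertips, in m); z points along the fingers, y is the direction in which the jaws open and shut (so a half turn about z gives the same grasp; the last joint's range is limited). The gripper opens to 85 mm and grips with 20 to 120 N. Pads are 22 mm wide; open, the fingers measure 114 mm over their backs; the gripper's body (76 mm by 85 mm) begins 54 mm behind the grasp point. The pads swing forward as they close: fully open they stand 13 mm farther back than shut.
Start: joints at [-1.409, 0.351, 1.652, -0, 1.139, -0.085], TCP at [0.134, -0.533, 0.253] pointing down, gripper open.
Joint ranges: [-2.75, 2.75], [-0.79, 2.1], [0.01, 2.65], [-1.57, 4.71], [0.07, 3.14], [-2.87, 2.87]. Speed limits (rad/s): [2.22, 2.22, 2.79, 3.14, 3.14, 3.14].

## Interface

Orientations are given as a unit quaternion [x, y, z, w].
In Python, from cell import r, optics gives the robot as it stands. The module is installed in compiled form; this text tells all that it offers. Calls block until the motion is done:
- r.move_to(position, orientation): joint-space move of the TCP to a pose.
- r.move_linear(position, rot=None, vel=0.15): straight line of the TCP; rot=None keeps the orientation; vel is the mean speed in m/s.
- r.set_joints(angles): joint-space move.
- r.set_gripper(opening, squeeze=None): opening from 0.0 (shut) to 1.0 (fully open); squeeze is the grip in N (None keeps the last); returns when the fingers have stopped.
- r.sleep(seconds).
- r.inverse_kinematics(position, orientation): joint angles nearest the present ones, or None.
- optics.get_image(name): name is "side" or "top"; returns a dict with "pixels" (384x512x3 uint8, red, green, blue), "depth" (384x512 float32, m along the optical axis (not along the pixel's ray), 0 where there is no reading), "fx", "fy", "cx", "cy" (pixels), "camera_from_world" (4x4, takes a point from world to camera coordinates). Camera axes: x right, y down, z forward; pixel columns grow to the right and rows downward; lengths in m; the calibration is good to about 2 mm. A picture is of the moment at which its call begins.
A pose or a line that the arm cannot do raises r.PlanningError and nothing moves.
- r.hand_in(): hands the job in, once; it reports no verdict.
Readings, each from a call of its own:
- r.current_t(): time.
- r.current_q(): joint angles.
- r.current_qvel(): joint speeds.
- r.current_effort(): joint torques, N m.
- r.current_tool_pos(): TCP position.
- r.current_ee_rot(): TCP orientation.
- r.current_contact_force(): force on the tool from outside, world axes, zero at the start.
- r.current_torque(): the same for the moment, N m.
- r.current_opening(): opening from 0.0 (shut) to 1.0 (fully open).
Only numpy, scipy, OpenCV 4.12 (cv2) and the standard library are available. Lean on these libraries where they do the work, as an engineer would, in place of code of your own. Each camera call takes 0.05 s, during which the arm holds its last target.

## Task

The probe column of the block heater has crept up because its clamp is too slack. Flip the clamp's cam lever fully open, then push the column down until it bottoms (its scribed ring level with the top of the collar), then screw the knurled adjusting nut in until it comes up snug, and flip the lever fully closed so that the collar grips the column. Leave the glassware and the filter cup where they stand.

Things in the scene. Friction and masses are not known exactly. Their poses are not given: they have to be found in the camera images.
- stand: Block heater and probe column on one fixed white base plate (250 x 150 mm, top 18 mm up). Origin on the bench under the column's axis; z up, x towards the heater, y towards the clamp's lever side. The clamp's cross bolt runs along y, at x 38 mm, 146 mm up, through two flat ears (x 15 to 53, y -14 to 14 mm) at the collar: cam lever on its +y end, knurled nut on its -y end.
- heater_top (a point): Centre of the top of the drilled aluminium block, 92 mm above the bench, on a white housing that spans x 60 to 176 mm and y -63 to 63 mm of the stand. Axes as the stand's.
- collar_top (a point): Point on the column's axis level with the collar's top face, 162 mm above the bench. Axes as the stand's. The aluminium collar (two halves, 40 mm across, 32 mm high) sits on an aluminium tube 33 mm in diameter. The dark scribed ring round the column is level with this face when the column has bottomed.
- column (a joint): Height in m of the inner column above its lowest position: 0 bottomed in the tube, at most 0.055. Steel post 22 mm in diameter, upright. A bush drags on it: with the clamp open it stays where it is left and needs a push of about 4 N down to slide.
- column_top (a point): Centre of the flat top of the column's black cap (25 mm across), 110 mm above the collar's top when bottomed; moves with the column. Axes as the stand's. A boss head (x -14 to 20, y -14 to 26 mm of the stand, 20 to 48 mm below this point) carries an arm 8 mm thick, 34 mm below it, reaching 118 mm towards x; there a thin probe hangs into the block, its handle up to 4 mm above this point.
- lever (a joint): Angle of the cam lever in rad: 0 closed (lying along the stand's -x beside the collar), grows as it swings out level through the stand's +y, 2.3 fully open (a stop). It stays where it is left. It takes about 2 N at the paddle, and up to 3 N over the last 1.1 rad of closing against a snug nut.
- lever_pivot (a point): Point on the lever's vertical pin, 146 mm above the bench, at x 38, y 30 mm of the stand. Axes as the stand's.
- lever_paddle (a point): Centre of the lever's dark flat paddle, 85 mm from the pin: with the lever closed, 84 mm to -x and 9.5 mm to +y of it. Paddle 52 mm long, 9 mm thick, 22 mm high, on edge; its end is 110 mm from the pin. Axes turn with the lever: -x towards its end, +y its outer face, which leads as it opens. Closed, its inner face is 35 mm from the line through the column's axis along x.
- nut (a joint): Turn of the adjusting nut in rad: 0 loosest, grows as it is screwed in (clockwise seen from the nut's end, a positive turn about the stand's y), 2.6 snug, where it stops. Turns with about 0.05 N m and moves in 0.5 mm per rad; the open lever lets it 2 mm out.
- nut_grip (a point): Centre of the nut's knurled grip: a steel cylinder 32 mm in diameter, 26 mm long, axis level along the stand's y; 41 mm to -y and 38 mm to x of the column's axis, 146 mm up. Axes as the stand's, not turning with the nut. The column and boss head rise beside it, so a gripper cannot come straight down on it: lean it 25 to 45 degrees out towards -y.
- jaw: The movable half of the aluminium collar, on the stand's -y side, with the ear at the nut. Origin on the bench under the column's axis, to within 3 mm. Axes as the stand's. With the lever closed it presses on the column: about 17 N with the nut snug, less than 9 N as found.
- beaker_mid (a point): Centre, half-way up, of an empty glass beaker, 60 mm across the rim, 75 mm high, loose on the bench.
- sample_bottle_mid (a point): Centre, half-way up, of a brown glass jar with white cap, 52 mm in diameter, 100 mm high, loose on the bench.
- filter_cup_mid (a point): Centre, half-way up, of a lidded stainless filter cup, 67 mm across, 100 mm high, loose on the bench.

How it is judged:
By the outcome, as a careful person would: the job done as asked, in the order asked, and still so for the second after the job is handed in, with the robot touching nothing.
It also fails if it takes over 72 s, if anything falls off the work surface, if the arm or the gripper's body presses on something with over 40 N, if the wrist force passes 120 N, or if a joint passes its speed limit or range.

## Working session

There is one attempt and no reset: what is moved stays moved. The work goes in short steps, each a Python script; the robot and the scene stay as the last script left them, time stands still between calls to the robot, and variables do not carry over. Pictures are saved under pics/ and viewed, and the job is handed in when it is done.

```bash
mkdir -p pics; ls
python3 - <<'E'
from cell import r, optics
import cv2,numpy as np
for n in("side","top"):
    d=optics.get_image(n)
    cv2.imwrite(f"pics/{n}0.png",cv2.resize(d["pixels"][:,:,::-1],(800,600),interpolation=cv2.INTER_CUBIC))
    np.savez(f"pics/{n}0.npz",**d)
    print(n,d["fx"],d["cx"],d["cy"],d["camera_from_world"].round(3).tolist())
print(r.current_t(),r.finger_overhang,r.current_ee_rot())
E
```

```text
pics
side 449.05530271628186 258.5086481004157 192.20053790607105 [[-0.982, 0.188, -0.0, 0.53], [0.157, 0.816, -0.556, -0.012], [-0.105, -0.546, -0.831, 1.276], [0.0, 0.0, 0.0, 1.0]]
top 385.661116503015 248.75487580460285 191.39532940842403 [[0.008, -1.0, 0.014, 0.002], [-0.997, -0.009, -0.078, 0.555], [0.078, -0.013, -0.997, 1.115], [0.0, 0.0, 0.0, 1.0]]
0.1 0.022 [ 9.92395381e-01  1.23089894e-01 -9.78506377e-06 -5.34039282e-04]
```

View pics/side0.png

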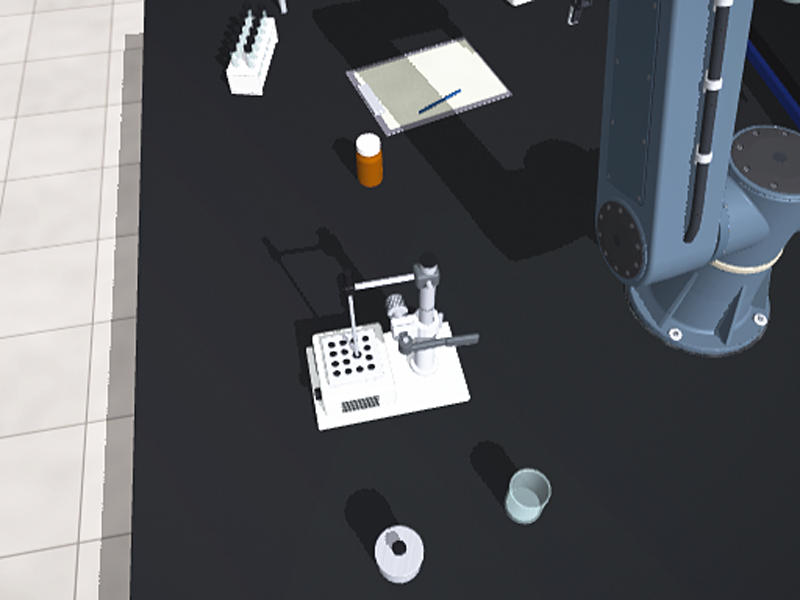

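View pics/top0.png

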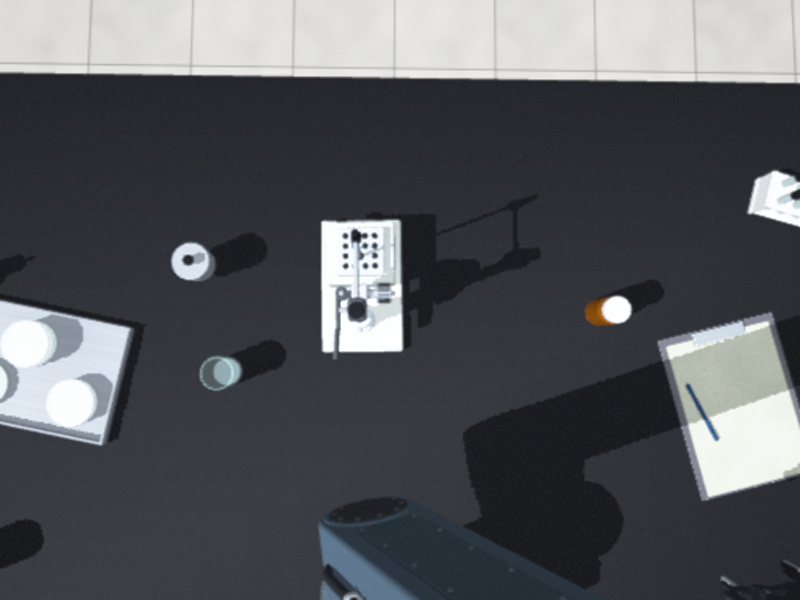

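The stand is near the top view's middle: base plate corners at about (321,221), (401,220), (403,351) and (322,352). The lever lies along the left of the collar, and the nut is on the right at (385,292). I'll enlarge it.

Run:
```python
import cv2,numpy as np
a=np.load("pics/top0.npz")["pixels"][:,:,::-1]
c=a[132:232,195:270]; cv2.imwrite("pics/topc.png",cv2.resize(c,None,fx=6,fy=6,interpolation=cv2.INTER_CUBIC))
a=np.load("pics/side0.npz")["pixels"][:,:,::-1]
c=a[155:280,190:315]; cv2.imwrite("pics/sidec.png",cv2.resize(c,(600,600),interpolation=cv2.INTER_CUBIC))
```

```text
(no output)
```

View pics/topc.png

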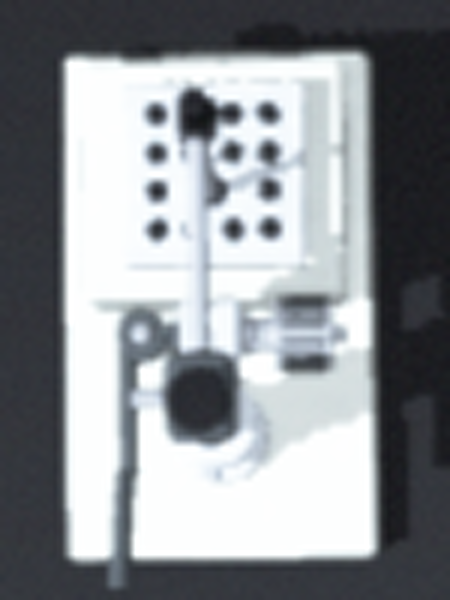

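View pics/sidec.png

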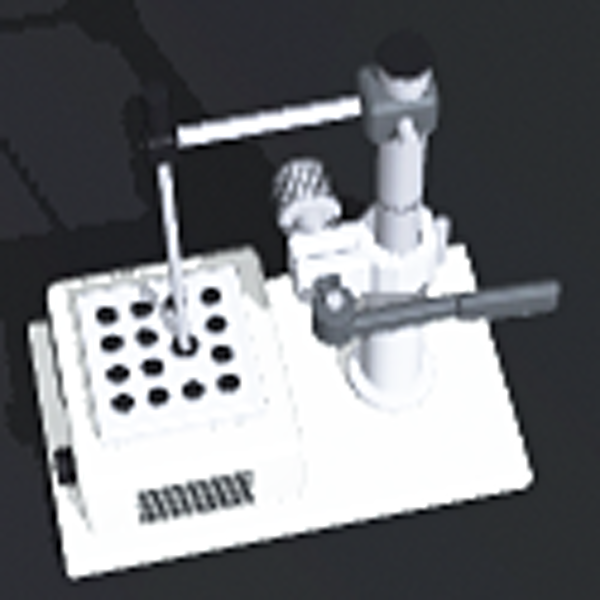

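The crops show:
- **Top crop:** pivot (141,333), nut (306,333), hole grid centre (212,171) and cap (203,395).
- **Side crop:** pivot (335,299), cap top (404,50), and the ring (400,207) above the collar.

I'll fit the stand pose to these points.

```bash
cat > fit.py <<'E'
import numpy as np
from scipy.optimize import least_squares
D={n:dict(np.load(f"pics/{n}0.npz")) for n in("top","side")}
def proj(n,p):
    d=D[n];c=d["camera_from_world"]@np.append(p,1)
    return np.array([d["fx"]*c[0]/c[2]+d["cx"],d["fy"]*c[1]/c[2]+d["cy"]])
def tp(X,Y):return np.array([(X+.5)/6-.5+195,(Y+.5)/6-.5+132])
def sp(X,Y):return np.array([(X+.5)/4.8-.5+190,(Y+.5)/4.8-.5+155])
def W(v,p):
    c,s=np.cos(v[2]),np.sin(v[2]);return np.array([v[0]+c*p[0]-s*p[1],v[1]+s*p[0]+c*p[1],p[2]])
def pts(v):
    h=v[3]; hx=v[4]; x0=v[5]
    return [("top",(hx,0,.092),tp(212.5,171)),("side",(hx,0,.092),sp(168,348)),
     ("top",(38,30,155),tp(141,333)),("side",(.038,.030,.157),sp(335,299)),
     ("top",(.038,-.041,.155),tp(306,333)),
     ("top",(0,0,.272+h),tp(203,395)),("side",(0,0,.272+h),sp(404,48)),
     ("top",(x0+.25,.075,.018),tp(66,57)),("top",(x0,.075,.018),tp(70,560)),("top",(x0,-.075,.018),tp(376,553)),
     ("side",(x0,-.075,.018),sp(468,243)),("side",(x0,.075,.018),sp(532,480)),("side",(x0+.25,.075,.018),sp(70,577))]
def fix(p):
    p=np.array(p,float); return p/1000 if p[2]>1 else p
def res(v): return np.concatenate([proj(n,W(v,fix(p)))-q for n,p,q in pts(v)])
s=least_squares(res,[.55,.05,0,.03,.118,-.065],loss="soft_l1")
if __name__=="__main__":
    print(s.x.round(4)); 
    for (n,p,q),e in zip(pts(s.x),res(s.x).reshape(-1,2)): print(n,np.round(p,3),e.round(2))
E
python3 fit.py
```

```text
[ 0.5176  0.0569  0.0265  0.0387  0.1183 -0.0608]
top [0.118 0.    0.092] [-0.02  0.04]
side [0.118 0.    0.092] [-0.04 -0.03]
top [ 38  30 155] [-0.03 -0.02]
side [0.038 0.03  0.157] [-0.14  0.94]
top [ 0.038 -0.041  0.155] [-0.22 -0.49]
top [0.    0.    0.311] [-1.11  0.33]
side [0.    0.    0.311] [0.34 0.03]
top [0.189 0.075 0.018] [-0.25 -0.15]
top [-0.061  0.075  0.018] [-0.07  0.16]
top [-0.061 -0.075  0.018] [0.06 0.36]
side [-0.061 -0.075  0.018] [-0.8  -0.63]
side [-0.061  0.075  0.018] [ 0.49 -1.25]
side [0.189 0.075 0.018] [-0.7  -1.84]
```

```bash
cat > h.py <<'E'
import numpy as np
from scipy.spatial.transform import Rotation as R
from cell import r, optics
S0=np.array([.5176,.0569]); YAW=.0265
RS=R.from_euler('z',YAW)
def w(p): return RS.apply(np.asarray(p,float))+[S0[0],S0[1],0]
def lev(th,px=-.100,py=.0095,z=.150,sgn=1):
    c=R.from_euler('z',-th)
    p=np.array([.038,.030,0])+c.apply([px,py,0]); p[2]=z
    rot=RS*c*R.from_euler('x',np.pi)*R.from_euler('z',0 if sgn>0 else np.pi)
    return w(p),rot.as_quat()
def nut(th,lean=np.radians(38),out=.005,back=.003,sgn=1,y0=-.041):
    # tool z = down & +y ; tool y along stand x
    z=np.array([0,np.sin(lean),-np.cos(lean)]); y=np.array([sgn,0,0.]); x=np.cross(y,z)
    A=R.from_euler('y',th)*R.from_matrix(np.c_[x,y,z])
    p=np.array([.038,y0-out,.146])-A.apply([0,0,back])
    return w(p),(RS*A).as_quat()
def st():
    return f"t={r.current_t():.1f} p={np.round(RS.inv().apply(r.current_tool_pos()-[S0[0],S0[1],0]),4)} F={np.round(RS.inv().apply(r.current_contact_force()),1)} M={np.round(RS.inv().apply(r.current_torque()),2)} o={r.current_opening():.2f}"
def pic(n,name):
    import cv2
    d=optics.get_image(n); np.savez(f"pics/{name}.npz",**d)
    if n=="top": c,f=d["pixels"][122:242,180:290],5
    else: c,f=d["pixels"][130:290,190:350],3.75
    cv2.imwrite(f"pics/{name}.png",cv2.resize(c[:,:,::-1],None,fx=f,fy=f,interpolation=cv2.INTER_CUBIC))
E
python3 - <<'E'
from h import *
for s in(1,-1):
    for th in np.linspace(-.1,2.4,6):
        q=r.inverse_kinematics(*lev(th,sgn=s)); print('lev',s,round(th,2),None if q is None else np.round(q,2))
for s in(1,-1):
    for th in np.radians([-80,-60,-30,0,30,60,80]):
        q=r.inverse_kinematics(*nut(th,sgn=s)); print('nut',s,round(th,2),None if q is None else np.round(q,2))
print(st())
E
```

```text
lev 1 -0.1 [ 0.08  0.34  1.97 -0.    0.83  1.53]
lev 1 0.4 [ 0.18  0.38  1.91 -0.    0.85  2.13]
lev 1 0.9 [ 0.24  0.44  1.81 -0.    0.89  2.69]
lev 1 1.4 None
lev 1 1.9 [ 0.22  0.59  1.55  0.    1.   -2.62]
lev 1 2.4 [ 0.16  0.64  1.46  0.    1.04 -2.18]
lev -1 -0.1 [ 0.08  0.34  1.97 -0.    0.83 -1.61]
lev -1 0.4 [ 0.18  0.38  1.91 -0.    0.85 -1.01]
lev -1 0.9 [ 0.24  0.44  1.81 -0.    0.89 -0.46]
lev -1 1.4 [ 0.25  0.52  1.67 -0.    0.95  0.05]
lev -1 1.9 [0.22 0.59 1.55 0.   1.   0.52]
lev -1 2.4 [0.16 0.64 1.46 0.   1.04 0.96]
nut 1 -1.4 [-0.49  0.75  2.16  1.92  1.35 -2.81]
nut 1 -1.05 [-0.46  0.6   2.12  1.72  1.06 -2.35]
nut 1 -0.52 [-0.39  0.52  1.95  1.13  0.93 -1.44]
nut 1 0.0 [-0.32  0.6   1.7   0.67  1.2  -0.72]
nut 1 0.52 [-0.27  0.78  1.43  0.49  1.62 -0.27]
nut 1 1.05 [-0.25  0.98  1.2   0.47  2.03  0.08]
nut 1 1.4 [-0.24  1.11  1.1   0.54  2.27  0.32]
nut -1 -1.4 [-0.49  0.75  2.16  1.92  1.35  0.33]
nut -1 -1.05 [-0.46  0.6   2.12  1.72  1.06  0.79]
nut -1 -0.52 [-0.39  0.52  1.95  1.13  0.93  1.7 ]
nut -1 0.0 [-0.32  0.6   1.7   0.67  1.2   2.43]
nut -1 0.52 None
nut -1 1.05 None
nut -1 1.4 [-0.24  1.11  1.1   0.54  2.27 -2.82]
t=0.1 p=[-0.3987 -0.5796  0.2528] F=[-0.5  1.1 -0.4] M=[0.01 0.02 0.04] o=1.00
```

Run:
```python
from h import *
p,q=lev(0,z=.42,sgn=-1)
c=r.current_tool_pos()
r.move_linear([.2,-.45,.42],vel=.3)
r.set_gripper(.33,20)
r.move_to(p,q); print(st())
p,q=lev(0,sgn=-1,z=.175); r.move_linear(p,vel=.25); print(st())
pic("side","s1");pic("top","t1")
```

```text
t=3.6 p=[-0.0619  0.0389  0.42  ] F=[-0.6 -0.3  0.2] M=[-0.02 -0.04  0.03] o=0.32
t=4.8 p=[-0.0614  0.0394  0.1759] F=[-0.1 -0.4  0.3] M=[-0.07  0.02 -0.03] o=0.33
```

View pics/s1.png

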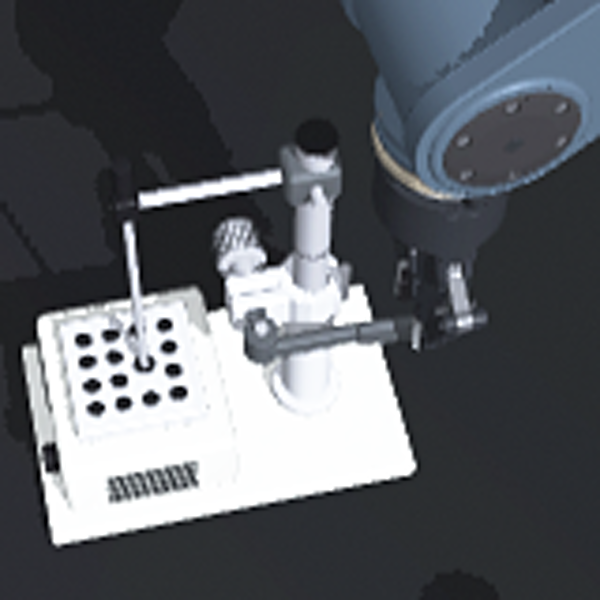

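View pics/t1.png

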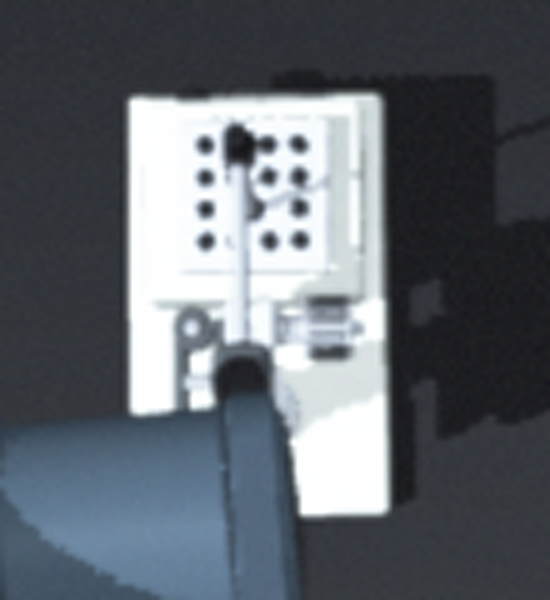

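The side view shows the fingers at about (400,280) and (465,320), straddling the paddle end at (415,333), with the body clear of the column. I'll go down and swing it open.

Run:
```python
from h import *
p,q=lev(0,sgn=-1); r.move_linear(p,vel=.08); print(st())
for th in np.arange(.2,2.21,.25):
    p,q=lev(th,sgn=-1); r.move_linear(p,q,vel=.12); print(round(th,2),st())
pic("side","s2")
```

```text
t=5.3 p=[-0.0619  0.0395  0.1501] F=[-0.3 -0.4 -0.7] M=[-0.03  0.01 -0.08] o=0.33
0.2 t=5.7 p=[-0.058   0.0592  0.1504] F=[ 0.2  0.6 -0.7] M=[-0.01 -0.04 -0.  ] o=0.33
0.45 t=6.1 p=[-0.0481  0.0816  0.15  ] F=[-0.2 -0.4 -1. ] M=[ 0.   -0.03  0.03] o=0.33
0.7 t=6.5 p=[-0.0327  0.1011  0.1499] F=[ 0.1 -0.2 -0.6] M=[-0.09  0.03  0.01] o=0.33
0.95 t=6.9 p=[-0.013   0.1163  0.1498] F=[-0.8 -0.2 -0.3] M=[ 0.01  0.02 -0.02] o=0.33
1.2 t=7.3 p=[0.0099 0.1261 0.1498] F=[-0.6  0.5  0.5] M=[-0.05  0.02  0.01] o=0.33
1.45 t=7.7 p=[0.0346 0.1301 0.1498] F=[-0.1 -0.3  0.1] M=[ 0.03 -0.05  0.01] o=0.33
1.7 t=8.1 p=[0.0595 0.1278 0.1498] F=[-0.4  0.2  0.5] M=[ 0.03 -0.06  0.01] o=0.33
1.95 t=8.5 p=[0.0831 0.1194 0.1499] F=[-0.5  0.8 -0.2] M=[-0.01 -0.01 -0.01] o=0.33
2.2 t=8.9 p=[0.1038 0.1055 0.1499] F=[ 0.6 -0.6 -0. ] M=[ 0.04 -0.   -0.04] o=0.33
```

View pics/s2.png

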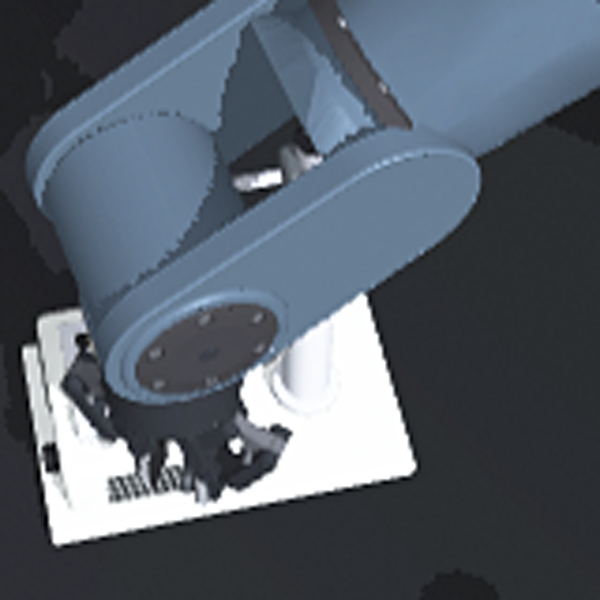

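The lever has left its closed spot and the gripper is now over the housing side. I'll push on to the stop.

Run:
```python
from h import *
for th in np.arange(2.26,2.66,.04):
    p,q=lev(th,sgn=-1); r.move_linear(p,q,vel=.08); f=np.linalg.norm(r.current_contact_force()); print(round(th,2),st())
    if f>8: break
```

```text
2.26 t=9.2 p=[0.1085 0.1014 0.15  ] F=[-0.2 -0.2 -0.1] M=[0.03 0.01 0.02] o=0.33
2.3 t=9.4 p=[0.1116 0.0984 0.15  ] F=[ 0.2  0.  -0.1] M=[-0.02 -0.    0.02] o=0.33
2.34 t=9.7 p=[0.1143 0.0953 0.15  ] F=[-0.3  0.8  0.1] M=[ 0.01  0.02 -0.02] o=0.33
2.38 t=9.9 p=[0.117  0.0921 0.15  ] F=[-0.4 -0.2  0.5] M=[0.   0.04 0.04] o=0.33
2.42 t=10.2 p=[0.1185 0.0898 0.1499] F=[-4.7  4.9  2.1] M=[0.82 0.69 0.  ] o=0.33
2.46 t=10.4 p=[0.1183 0.0892 0.1496] F=[-18.9  20.5   7.8] M=[3.22 3.   0.2 ] o=0.34
```

The stop was felt at about 2.42 rad commanded, which is 2.3 plus the slack. I'll back off, lift and check.

Run:
```python
from h import *
p,q=lev(2.36,sgn=-1); r.move_linear(p,q,vel=.1)
p[2]=.39; r.move_linear(p,vel=.35)
r.set_gripper(0,20)
pc=w([0,0,.39]); r.move_linear([pc[0],pc[1],.39],vel=.25)
print(st()); pic("side","s3")
```

```text
t=12.7 p=[0.0007 0.0004 0.3901] F=[ 0.6 -0.1 -0.9] M=[-0.04  0.01  0.03] o=0.00
```

View pics/s3.png

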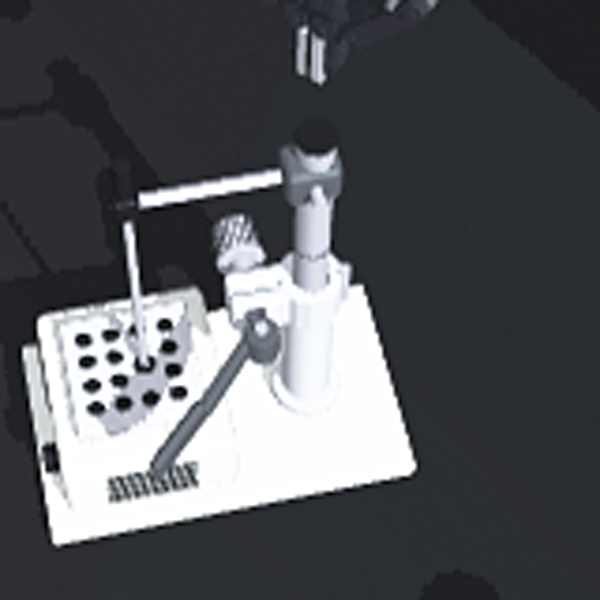

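The lever is fully open, running from the pivot (262,340) to its end at (155,468). The fingers are shut above the cap at (315,135), so I'll push it down.

Run:
```python
from h import *
c=w([0,0,0])
def go(z,v): r.move_linear([c[0],c[1],z],vel=v)
go(.340,.2); print(st())
for z in (.325,.315,.306,.301,.298,.296,.294,.292,.290,.288,.286,.284):
    go(z,.06); f=r.current_contact_force()[2]; print(z,st())
    if f>18: break
pic("side","s4")
```

```text
t=13.1 p=[0.0005 0.0005 0.3401] F=[-0.8 -0.5 -0.2] M=[-0.03 -0.   -0.01] o=0.00
0.325 t=13.5 p=[-0.      0.      0.3251] F=[-0.  -0.2 -0. ] M=[0.02 0.02 0.  ] o=-0.00
0.315 t=13.8 p=[-1.000e-04 -0.000e+00  3.149e-01] F=[-0.2 -0.  -0.9] M=[-0.03  0.01  0.03] o=0.00
0.306 t=14.1 p=[-1.000e-04 -0.000e+00  3.059e-01] F=[-0.1  0.3  0.4] M=[ 0.01 -0.01  0.03] o=0.00
0.301 t=14.4 p=[-1.000e-04  0.000e+00  3.009e-01] F=[-0.4 -0.  -0.2] M=[ 0.05 -0.05 -0.05] o=0.00
0.298 t=14.6 p=[-1.000e-04  0.000e+00  2.978e-01] F=[-0.5 -0.6 -0.2] M=[ 0.02  0.01 -0.03] o=0.00
0.296 t=14.9 p=[-1.000e-04 -0.000e+00  2.958e-01] F=[-0.3 -0.1 -1. ] M=[-0.03 -0.04 -0.  ] o=-0.00
0.294 t=15.1 p=[ 1.000e-04 -0.000e+00  2.941e-01] F=[-0.8 -0.9  2.4] M=[0.01 0.07 0.02] o=0.00
0.292 t=15.4 p=[ 1.000e-04 -0.000e+00  2.939e-01] F=[-8.8 -0.4 19.3] M=[-0.06  1.43 -0.02] o=0.00
```

View pics/s4.png

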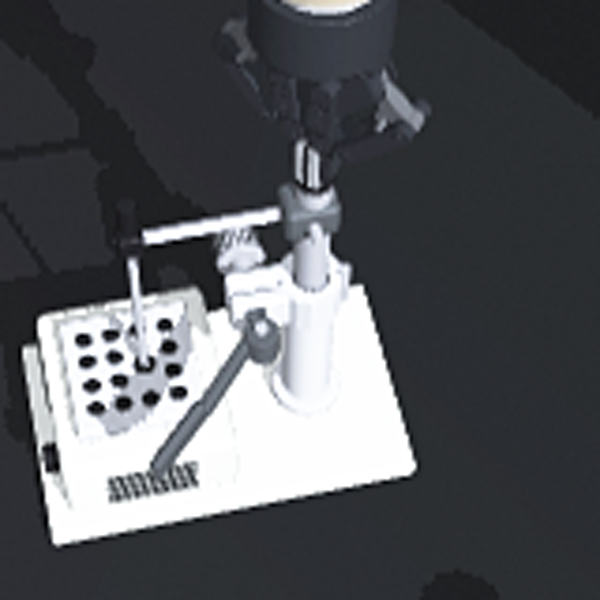

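The column bottomed: the fingertips stopped at z 0.272 as expected, the ring is down at the collar, and the force rose to 19 N. Next is the nut. I'll start leaned 75° towards -x so that one grip covers the whole 2.6 rad.

Run:
```python
from h import *
c=w([0,0,0])
r.move_linear([c[0],c[1],.36],vel=.25)
p=w([-.06,-.22,.36]); r.move_linear(p,vel=.35)
r.set_gripper(.7,30)
th=np.radians(-76)
for b in(.12,.06):
    p,q=nut(th,back=b,y0=-.043); r.move_to(p,q) if b>.1 else r.move_linear(p,q,vel=.15)
    print(st(),np.round(r.current_q(),2))
pic("side","s5");pic("top","t5")
```

```text
t=19.8 p=[-0.0536 -0.1219  0.169 ] F=[ 0.   0.4 -0.3] M=[-0.27  0.37 -0.01] o=0.70 [-0.79  0.64  2.26  1.6   1.37 -2.74]
t=20.4 p=[-0.0082 -0.0848  0.1575] F=[-1.2 -0.3  0.1] M=[-0.24  0.34  0.  ] o=0.70 [-0.63  0.68  2.21  1.75  1.33 -2.74]
```

View pics/s5.png

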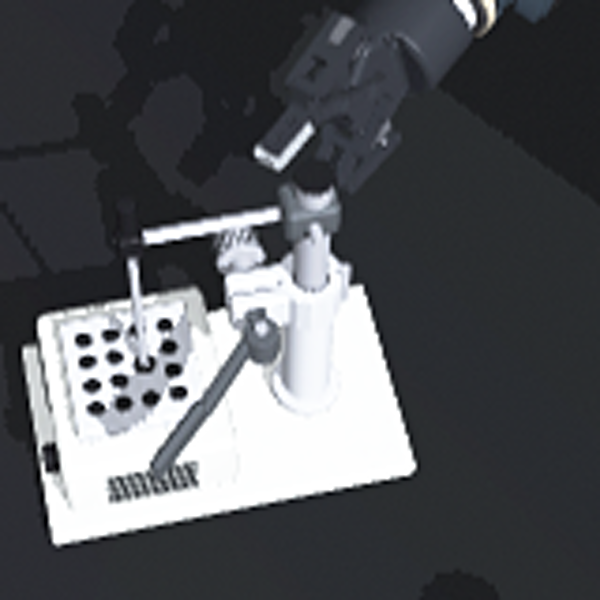

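View pics/t5.png

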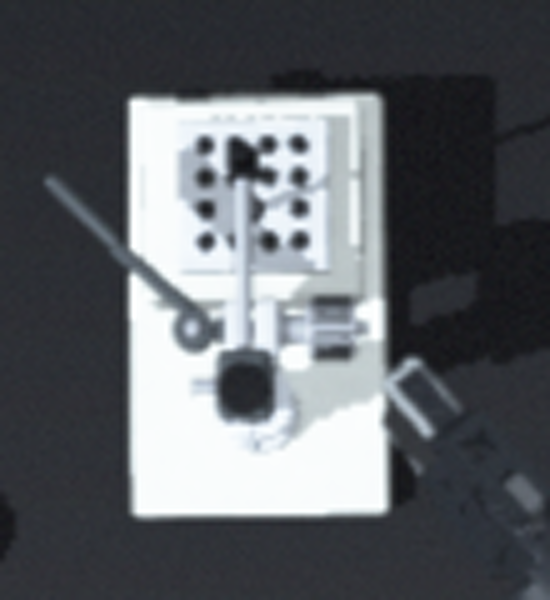

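In the top view the gripper at (420,400) points at the nut at (333,328), clear of everything. I'll grip it.

Run:
```python
from h import *
th=np.radians(-76)
p,q=nut(th,y0=-.043); r.move_linear(p,q,vel=.1); print(st())
r.set_gripper(0,30); print(st())
pic("side","s6");pic("top","t6")
```

```text
t=21.2 p=[ 0.0354 -0.05    0.1466] F=[ 0.3 -1.  -0.2] M=[-0.28  0.37 -0.02] o=0.70
t=21.6 p=[ 0.0356 -0.0503  0.1466] F=[-4.3 -3.6  2. ] M=[-0.28  0.37 -0.07] o=0.36
```

View pics/s6.png

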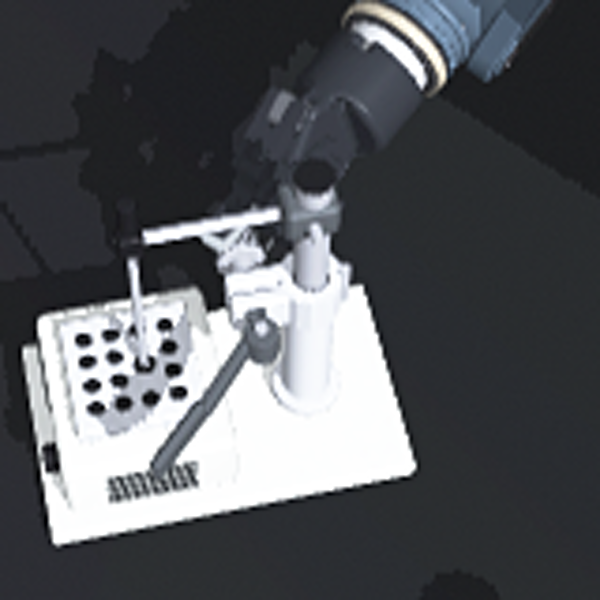

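View pics/t6.png

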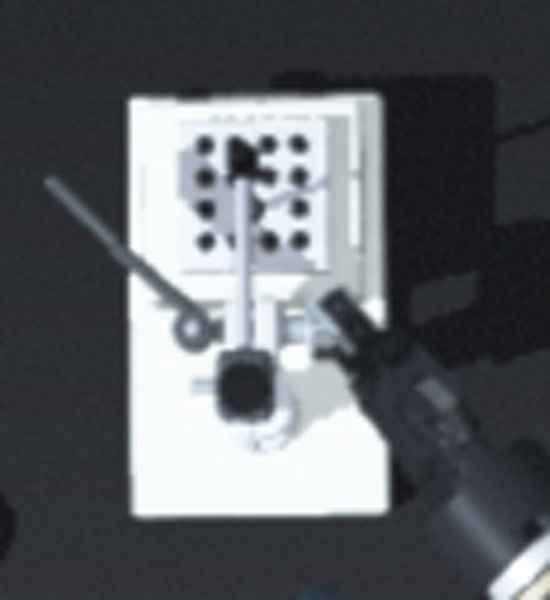

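The grip closed at opening 0.36 (about 31 mm) against the 32 mm nut, so it is held. I'll turn it in.

Run:
```python
from h import *
for d in range(-66,-5,10):
    th=np.radians(d)
    p,q=nut(th,y0=-.043+.0005*(th+1.33)); r.move_to(p,q)
    A=R.from_quat(r.current_ee_rot()); F=r.current_contact_force(); M=r.current_torque()
    m=RS.inv().apply(M-np.cross(.153*A.apply([0,0,1]),F))
    print(d,st(),'Mn',m.round(2))
```

```text
-66 t=22.0 p=[ 0.0357 -0.0502  0.147 ] F=[-3.4 -5.6 -0.6] M=[-0.65  0.74 -0.2 ] o=0.36 Mn [-0.32  0.51  0.1 ]
-56 t=22.4 p=[ 0.0359 -0.05    0.1474] F=[-3.7 -4.7 -0.1] M=[-0.62  0.57 -0.18] o=0.36 Mn [-0.29  0.31 -0.06]
-46 t=22.7 p=[ 0.0362 -0.05    0.1477] F=[-4.2 -5.7  0.3] M=[-0.57  0.57 -0.09] o=0.37 Mn [-0.13  0.25  0.01]
-36 t=23.1 p=[ 0.0365 -0.0499  0.1479] F=[-3.3 -5.1  2.1] M=[-0.65  0.49 -0.05] o=0.36 Mn [-0.35  0.32  0.01]
-26 t=23.5 p=[ 0.0368 -0.0498  0.148 ] F=[-4.2 -6.4  3.2] M=[-0.73  0.53  0.09] o=0.36 Mn [-0.34  0.25  0.04]
-16 t=23.9 p=[ 0.0372 -0.0496  0.1481] F=[-4.3 -8.3  4.9] M=[-0.78  0.6   0.2 ] o=0.36 Mn [-0.28  0.27  0.07]
-6 t=24.2 p=[ 0.0377 -0.0495  0.1482] F=[-5.2 -9.4  5.4] M=[-0.97  0.49  0.37] o=0.36 Mn [-0.36 -0.07  0.  ]
```

```bash
cat > turn.py <<'E'
from h import *
import sys
a,b,s=map(int,sys.argv[1:4]); 
for d in range(a,b,s):
    th=np.radians(d)
    p,q=nut(th,y0=-.043+.0005*(th+1.33)); r.move_to(p,q)
    A=R.from_quat(r.current_ee_rot()); F=r.current_contact_force(); M=r.current_torque()
    m=RS.inv().apply(M-np.cross(.153*A.apply([0,0,1]),F))
    e=np.degrees((A.inv()*R.from_quat(q)).magnitude())
    print(d,st(),'Mn',m.round(2),'err',e.round(2))
    if np.abs(F).max()>25: break
E
python3 turn.py 2 45 8
python3 - <<'E'
from h import *
pic("top","t7")
E
```

```text
2 t=24.5 p=[ 0.0381 -0.0492  0.1482] F=[-5.5 -9.3  5.9] M=[-0.78  0.34  0.35] o=0.36 Mn [-0.21 -0.35 -0.21] err 0.43
10 t=24.8 p=[ 0.0385 -0.0489  0.1482] F=[-5.7 -7.4  8.3] M=[-0.53  0.33  0.48] o=0.36 Mn [-0.45 -0.51 -0.2 ] err 0.53
18 t=25.0 p=[ 0.0388 -0.0486  0.1483] F=[-4.6 -7.3 10.7] M=[-0.25  0.36  0.57] o=0.36 Mn [-0.43 -0.56 -0.13] err 0.61
26 t=25.3 p=[ 0.0392 -0.0485  0.1482] F=[-2.8 -7.6  9.9] M=[-0.29  0.46  0.51] o=0.36 Mn [-0.4  -0.36 -0.14] err 0.65
34 t=25.5 p=[ 0.0396 -0.0484  0.1482] F=[-1.1 -8.  10.2] M=[-0.16  0.53  0.49] o=0.36 Mn [-0.33 -0.26 -0.15] err 0.71
42 t=25.8 p=[ 0.0402 -0.0484  0.1484] F=[ 1.7 -8.7 12.1] M=[0.07 0.44 0.28] o=0.36 Mn [-0.31 -0.38 -0.26] err 0.81
```

View pics/t7.png

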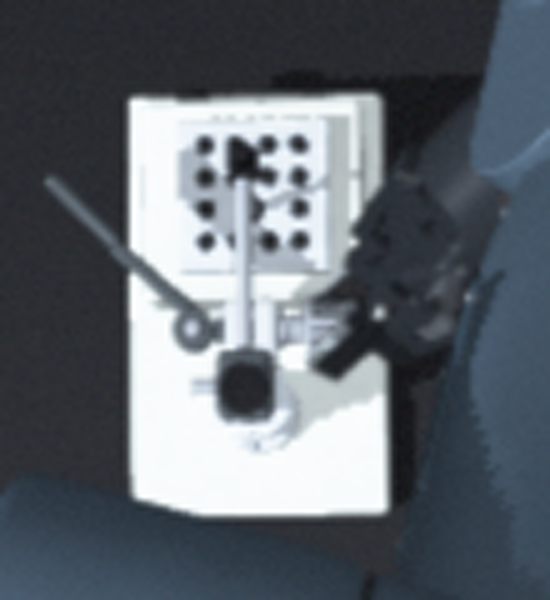

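```bash
python3 turn.py 50 79 8
python3 - <<'E'
from h import *
r.set_gripper(.62,40)
p,q=nut(np.radians(74),y0=-.043,back=.005); print(st())
for d in (40,5,-30):
    p,q=nut(np.radians(d),y0=-.0425); r.move_to(p,q); r.sleep(.1)
    A=R.from_quat(r.current_ee_rot()); M=r.current_torque();F=r.current_contact_force()
    print(d,st(),'Mn',RS.inv().apply(M-np.cross(.153*A.apply([0,0,1]),F)).round(2))
r.set_gripper(0,40); r.sleep(.1)
print(st())
E
python3 turn.py -24 13 6
```

```text
50 t=26.1 p=[ 0.0408 -0.0484  0.1483] F=[ 6.5 -8.8 12.6] M=[0.18 0.41 0.1 ] o=0.36 Mn [-0.34 -0.24 -0.08] err 0.9
58 t=26.3 p=[ 0.0413 -0.0484  0.148 ] F=[10.6 -9.8 11.3] M=[ 0.14  0.24 -0.15] o=0.37 Mn [-0.31 -0.23 -0.13] err 0.97
66 t=26.6 p=[ 0.0415 -0.0484  0.1476] F=[13.7 -8.8  8.7] M=[ 0.01  0.09 -0.34] o=0.36 Mn [-0.38 -0.18  0.  ] err 1.04
74 t=26.8 p=[ 0.0415 -0.0484  0.147 ] F=[ 15.6 -11.    6.1] M=[-0.09 -0.03 -0.4 ] o=0.36 Mn [-0.31 -0.2  -0.18] err 1.07
t=27.1 p=[ 0.0399 -0.0479  0.1464] F=[ 0.3 -0.9  0.2] M=[-0.25 -0.41 -0.  ] o=0.62
40 t=27.8 p=[ 0.0392 -0.049   0.1468] F=[-0.2 -0.3  0.1] M=[-0.31 -0.21  0.03] o=0.62 Mn [-0.29 -0.23 -0.02]
5 t=28.4 p=[ 0.0387 -0.0492  0.1475] F=[-1.1  0.4 -0.1] M=[-0.28 -0.03 -0.03] o=0.62 Mn [-0.32 -0.16 -0.13]
-30 t=29.3 p=[ 0.0375 -0.0492  0.148 ] F=[-0.1 -0.5 -0.8] M=[-0.3   0.16 -0.08] o=0.62 Mn [-0.17  0.11 -0.05]
t=29.7 p=[ 0.0367 -0.0494  0.148 ] F=[-2.3 -2.3 -0.1] M=[-0.48  0.51  0.17] o=0.36
-24 t=30.0 p=[ 0.0371 -0.0493  0.1481] F=[-4.7 -3.5 -0.2] M=[-0.55 -0.07  0.11] o=0.36 Mn [-0.15 -0.59 -0.16] err 0.09
-18 t=30.3 p=[ 0.0373 -0.0492  0.1482] F=[-4.4 -3.4  1.8] M=[-0.44  0.06  0.18] o=0.36 Mn [-0.22 -0.38 -0.11] err 0.14
-12 t=30.5 p=[ 0.0375 -0.0491  0.1483] F=[-6.2 -3.6  4.5] M=[-0.32  0.31  0.3 ] o=0.36 Mn [-0.31 -0.31 -0.2 ] err 0.2
-6 t=30.8 p=[ 0.0378 -0.0489  0.1482] F=[-5.8 -4.2  3.8] M=[-0.35 -0.01  0.28] o=0.36 Mn [-0.2  -0.65 -0.21] err 0.28
0 t=31.0 p=[ 0.038  -0.0488  0.1483] F=[-5.5 -3.6  5.4] M=[-0.18  0.16  0.44] o=0.36 Mn [-0.26 -0.5  -0.08] err 0.35
6 t=31.3 p=[ 0.0383 -0.0487  0.1484] F=[-5.  -4.1  8.4] M=[0.06 0.28 0.49] o=0.36 Mn [-0.25 -0.43 -0.03] err 0.42
12 t=31.5 p=[ 0.0385 -0.0486  0.1481] F=[-4.  -3.6  6.9] M=[-0.18  0.18  0.39] o=0.36 Mn [-0.4  -0.46 -0.08] err 0.45
```

The torque stayed near zero for the first 70° of turn, then rose. After the regrip it rose at once and scaled with grip, which fits a snug nut with the pads slipping. I'll confirm once with a firmer grip.

```bash
python3 - <<'E'
from h import *
r.set_gripper(0,60); print(st())
E
python3 turn.py 15 28 4
python3 - <<'E'
from h import *
r.set_gripper(.65,20); print(st())
p,q=nut(np.radians(20),y0=-.043,back=.15); r.move_linear(p,q,vel=.25); print(st(),np.round(r.current_q(),2))
pic("side","s8");pic("top","t8")
E
```

```text
t=31.8 p=[ 0.0384 -0.0488  0.1483] F=[-3.5 -1.4  3. ] M=[-0.22 -0.17  0.11] o=0.36
15 t=32.0 p=[ 0.0388 -0.0487  0.1486] F=[-4.3 -2.7  7.8] M=[ 0.25 -0.13  0.27] o=0.36 Mn [-0.17 -0.88 -0.22] err 0.29
19 t=32.3 p=[ 0.039  -0.0487  0.1484] F=[-4.2 -2.3  9.6] M=[ 0.21 -0.01  0.24] o=0.36 Mn [-0.44 -0.86 -0.25] err 0.3
23 t=32.5 p=[ 0.0391 -0.0487  0.1483] F=[-2.9 -3.4  8.7] M=[ 0.2  -0.02  0.29] o=0.36 Mn [-0.24 -0.74 -0.14] err 0.32
27 t=32.8 p=[ 0.0393 -0.0488  0.1482] F=[-3.2 -3.2  8.7] M=[ 0.18 -0.01  0.26] o=0.35 Mn [-0.31 -0.83 -0.22] err 0.33
t=33.1 p=[ 0.039  -0.0488  0.1478] F=[-0.1 -0.5 -0.5] M=[-0.28 -0.19  0.01] o=0.65
t=33.9 p=[ 0.0779 -0.1398  0.256 ] F=[-0.  -0.5 -1.2] M=[-0.33 -0.14 -0.02] o=0.65 [-0.4   0.7   1.25  0.48  1.77 -0.34]
```

View pics/s8.png

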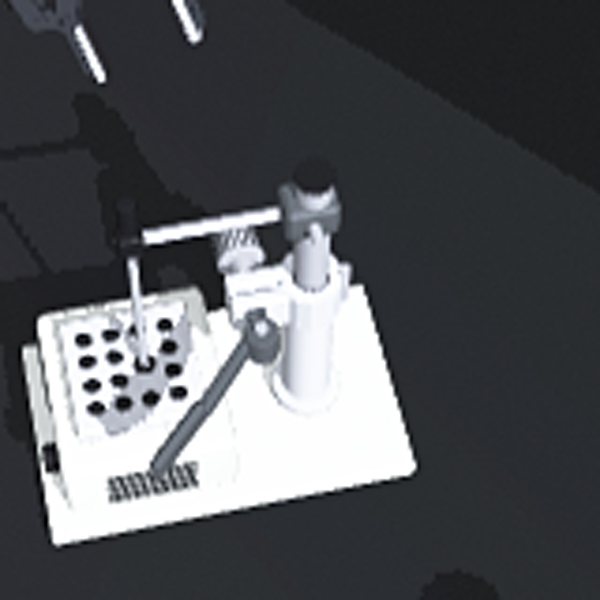

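View pics/t8.png

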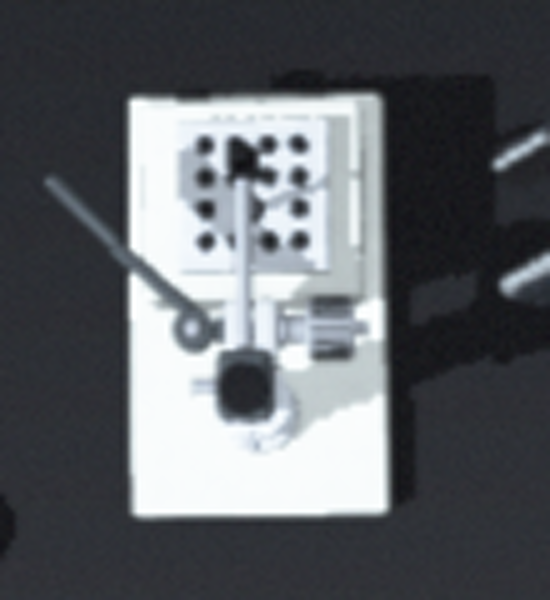

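The torque scaled with the 60 N grip (about -0.8 N m), so the nut is against its stop. The ring is still level with the collar and the lever is still open, so I'll close it.

Run:
```python
from h import *
c=r.current_tool_pos(); r.move_linear([c[0],c[1],.42],vel=.3)
r.set_gripper(.33,20)
p,q=lev(2.31,z=.42,sgn=-1); r.move_to(p,q); print(st())
p[2]=.18; r.move_linear(p,vel=.3)
p[2]=.150; r.move_linear(p,vel=.08); print(st())
for th in list(np.arange(2.1,.05,-.25))+[.06]:
    p,q=lev(th,sgn=-1); r.move_linear(p,q,vel=.12); print(round(th,2),st())
for th in np.arange(.0,-.4,-.03):
    p,q=lev(th,sgn=-1); r.move_linear(p,q,vel=.08); f=np.linalg.norm(r.current_contact_force()); print(round(th,2),st())
    if f>10: break
```

```text
t=36.0 p=[0.1124 0.0967 0.4196] F=[ 0.4 -0.8 -0. ] M=[-0.02 -0.01  0.02] o=0.33
t=37.5 p=[0.1123 0.0975 0.1497] F=[-0.8  0.1 -0. ] M=[ 0.09  0.04 -0.03] o=0.33
2.1 t=37.9 p=[0.097  0.1116 0.1505] F=[ 0.8  0.1 -0.3] M=[ 0.01 -0.06  0.04] o=0.33
1.85 t=38.3 p=[0.0753 0.1233 0.1503] F=[ 0.7 -0.3  0.7] M=[-0.   -0.06 -0.04] o=0.33
1.6 t=38.7 p=[0.0512 0.1294 0.1502] F=[0.8 0.2 0.8] M=[-0.02  0.03 -0.01] o=0.33
1.35 t=39.1 p=[0.0262 0.1295 0.1502] F=[ 0.3  1.  -0.1] M=[-0.01 -0.03  0.  ] o=0.33
1.1 t=39.5 p=[0.002  0.1234 0.1502] F=[1.  0.2 0.6] M=[-0.02  0.01 -0.05] o=0.33
0.85 t=39.9 p=[-0.0199  0.1115  0.1502] F=[0.6 0.2 1.2] M=[-0.04 -0.01 -0.  ] o=0.33
0.6 t=40.3 p=[-0.0383  0.0945  0.1502] F=[-0.2  0.1  0. ] M=[-0.02  0.03  0.05] o=0.33
0.35 t=40.7 p=[-0.0519  0.0735  0.1501] F=[0.2 0.5 0.2] M=[-0.04 -0.04 -0.  ] o=0.34
0.1 t=41.1 p=[-0.06    0.0498  0.1501] F=[ 0.5  1.1 -0.1] M=[-0.04 -0.06 -0.02] o=0.33
0.06 t=41.3 p=[-0.061   0.0459  0.15  ] F=[0.6 0.2 0.6] M=[ 0.02 -0.   -0.03] o=0.33
0.0 t=41.6 p=[-0.0619  0.0397  0.15  ] F=[-0.1  0.8 -0.2] M=[-0.02  0.02 -0.  ] o=0.33
-0.03 t=41.8 p=[-0.0622  0.0367  0.15  ] F=[ 0.6 -0.5  0.2] M=[ 0.05 -0.01 -0.03] o=0.33
-0.06 t=42.1 p=[-0.0624  0.0335  0.15  ] F=[ 0.1 -0.6  0. ] M=[ 0.02  0.01 -0.  ] o=0.33
-0.09 t=42.3 p=[-0.0623  0.0316  0.1501] F=[ 1.5 10.8  0.1] M=[ 1.72 -0.21 -0.1 ] o=0.33
```

Run:
```python
from h import *
p,q=lev(-.11,sgn=-1); r.move_linear(p,q,vel=.08); print(st())
p,q=lev(-.01,sgn=-1); r.move_linear(p,q,vel=.08); print(st())
p[2]=.40; r.move_linear(p,vel=.3)
r.move_linear([.35,-.2,.42],vel=.35); print(st())
pic("side","s9");pic("top","t9")
import cv2
for n in("side","top"): cv2.imwrite(f"pics/full_{n}.png",optics.get_image(n)["pixels"][:,:,::-1])
```

```text
t=42.6 p=[-0.062   0.0312  0.1501] F=[ 2.3 27.4 -2.8] M=[ 4.26 -0.39 -0.27] o=0.33
t=42.8 p=[-0.0621  0.0387  0.15  ] F=[0.2 0.1 0.7] M=[ 0.06 -0.03  0.04] o=0.33
t=44.9 p=[-0.1742 -0.2516  0.4195] F=[-0.1 -0.1  0.2] M=[ 0.04 -0.02 -0.09] o=0.33
```

View pics/s9.png

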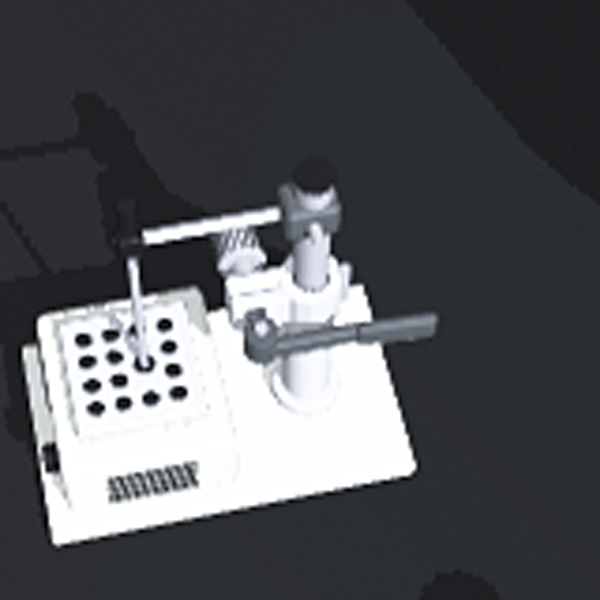

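View pics/t9.png

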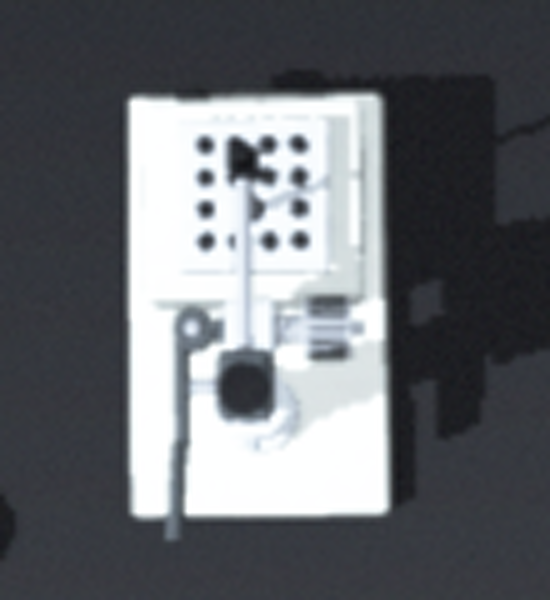

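View pics/full_side.png

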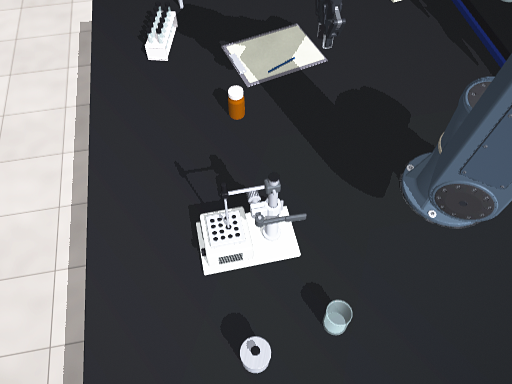

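The lever is back closed: its end is at (437,322) in the side crop and (172,535) in the top crop, as it was at the start. The column is down with the ring at the collar top, around (313,290). The bottle, beaker and cup haven't moved, so I'm handing in.

Run:
```python
from h import *
r.hand_in(); print(r.current_t())
```

```text
the job is handed in; nothing more can be done
the job is handed in; nothing more can be done
```

The job is done in the order asked and handed in; my last robot clock reading was about 45 s, against the 72 s limit.

- **Lever open:** I swung it to its stop, where the force rose to about 29 N. The side picture showed it fully open.
- **Column:** I pushed it down until it bottomed. The fingertips stopped at z = 0.272 m, the expected height, at 19 N. In the last pictures it is still down, with the ring at the collar's top.
- **Nut:** I turned it in through one 150° grip, then regripped and turned again. It turned freely for about 70°. Later steps of that first grip read unclearly. After the regrip it resisted at once, and the torque rose with grip force to about 0.8 N m at 60 N while the pads slipped. I take that as snug, but I could not see the nut's angle in the pictures.
- **Lever closed:** I pushed it to its stop at about 27 N and left it. The last pictures show it in its original closed position.

The collar's grip on the column was not tested directly. The beaker, bottle and filter cup look unmoved in the last overview, and the robot was clear of everything when I handed in.

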